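# Lock the hinged ingot mould and hold it shut

### The arm

A 7-joint arm with a two-finger parallel gripper is mounted at the origin on the work surface. World frame = base frame: x ahead of the robot, y to its left, z up, the work surface at z = 0. Lengths are in m, angles in rad, forces in N, time in s.
With the tool pointing down it reaches from about 0.425 to 0.925 m from the base axis. Payload 6.8 kg.
Tool frame: the origin (TCP) lies midway between the tips of the shut fingers; the grasp point (between the pads) lies 19 mm behind it; z points along the fingers, y is the line along which they close (so a half turn about z gives the same grasp; the last joint's range is limited). The gripper opens to 85 mm and grips with 20 to 120 N. Pads are 22 mm wide; open, the fingers measure 114 mm over their backs; the gripper's body (76 mm by 85 mm) begins 54 mm behind the grasp point. The pads swing forward as they close: fully open they stand 13 mm farther back than shut.
Start: joints at [-1.296, 0.477, 0.022, 1.555, -0.011, 1.109, -0.083], TCP at [0.252, 0.626, 0.193] pointing down, gripper open.
Joint ranges: [-2.96, 2.96], [-0.34, 2.1], [-1.41, 1.46], [0.24, 2.44], [-1.37, 4.51], [0.17, 1.92], [-2.96, 2.96]. Speed limits (rad/s): [2.39, 2.39, 3.14, 3.14, 3.14, 3.14, 3.14].

### API

Orientations are given as a unit quaternion [w, x, y, z].
In Python, from station import * gives the robot as it stands.
- The arm moves only by the shell command python3 -m creep 'ROWS' [FORCE]. ROWS is JSON, a list of rows, each a list of 7 numbers: the gripper command: -1 is shut, 1 is fully open, values between are in proportion, then the shift along the world's x, y, z in mm, then the turn, a rotation vector about the world's x, y, z in rad. A call has 1 to 5 rows; each row shifts and turns the commanded pose from where the row before left it; what a row does not reach is not made up. A row lasts 1/8 s, in which the tool goes at most 62.5 mm and 10.7 degrees, less where a joint would pass 70% of its speed; a pose out of reach is approached as far as the arm can. A call is refused whole if a number of a shift passes 62.5 or a number of a turn 0.188, either way. A call with a gripper value outside its range is refused whole. The fingers move at their own pace and stop on an object; FORCE is the grip in N (left out, the last holds). Time passes only in rows, so rows that do not move let the fingers close. It gives the time, the measured TCP pose, the force, the opening and the grip force at its end, in the units of the state.
- get_obs(): the state, without advancing time (a new reading comes with each control period).
- read_camera(name): name is "side" or "top" or "wrist"; returns (picture, depth): 384x512x3 uint8, red, green, blue; 384x512 float32, m along the optical axis (not along the pixel's ray), 0 where there is no reading.
- camera_params(name): a dict with "intrinsics" (3x3 intrinsics, pixels), "cam_to_world" (4x4, takes a point from camera to world coordinates); the wrist camera has in their place "mount" (4x4, takes a point from camera to tool coordinates, whose origin is the TCP and whose axes are the flange's). Camera axes: x right, y up, looking along -z (the intrinsics and any distortion apply to the point x, -y, -z); pixel columns grow to the right and rows downward; lengths in m; the calibration is good to about 2 mm. The wrist camera is an equidistant fisheye: a pixel r from the principal point sees the ray r / f radians off the axis. A picture is of the moment at which its call begins: read the wrist's pose just before it. camera_params takes no time and is no camera call.
- hand_in(): hands the job in; it is judged then, once.
The state is a dict: "t": time; "q": joint angles; "joint_vel": joint speeds; "joint_torque": joint torques, N m; "eef_pos": TCP position; "tool_rot": TCP orientation; "contact_force": force on the tool from outside, world axes, zero at the start; "torque": the same for the moment, N m; "gripper_width": opening from 0.0 (shut) to 1.0 (fully open); "grasp_force": force on a finger pad.
Only numpy, scipy, OpenCV 4.12 (cv2) and the standard library are available. Lean on these libraries where they do the work, as an engineer would, in place of code of your own. Each camera call takes 0.05 s, during which the arm holds its last target. There are 200 camera calls.

### The job

Swing the open half of the steel ingot mould fully shut, then lift the locking pin by its handle up and off its peg on the wooden stand and push it all the way down through the lined-up holes of the mould's lugs. Then let go of the pin and pinch the two mould halves firmly together between the fingers; finish while still holding them squeezed shut. Leave the wooden-handled burnisher hanging on its peg.

Things in the scene. Friction and masses are not known exactly. Their poses are not given: they have to be found in the camera images.
- mould: Steel base plate of the ingot mould, fixed, 160 x 100 x 8 mm. Origin on the table, on the vertical hinge axis; z up. Shut, the halves run from the hinge to 135 mm along its -x axis (towards the robot) and meet in its y = 0 plane: blocks 123 mm long, each 20 mm thick (outer faces at y = +20 and -20 mm, 40 mm over both), from 8 mm to 62 mm above the table.
- fixed_half (a point): The steel block of the half that does not move, on the mould's +y side (y 0 to 20 mm), a point at the block's centre. At its end two lugs, plates 36 x 30 x 10 mm, one above the other, reach from 135 to 171 mm from the hinge axis, centred on y = 0; the upper one's top is flush with the block's top.
- swing_face (a point): A point on the outer face of the steel half that swings, on the mould's -y side: 100 mm from the hinge along the half, 35 mm above the table, a good place to push. Axes turn with the half: x along it to the hinge, y into it (20 mm thick). Same block as the fixed half's; its one lug comes between the fixed half's two lugs when shut.
- mould_hinge (a joint): Angle of the swinging half: 0 = fully shut against a firm stop, up to 1.3 rad = wide open; starts between 0.45 and 0.85. Growing values turn it counter-clockwise seen from above. The hinge is a little stiff (about 0.1 N m) and stays where it is left.
- pin_hole (a point): Centre of the mouth of the hole in the upper lug's top face, 153 mm from the hinge, 62 mm above the table. Axes as the mould, z up. The holes in the three lugs are 10 mm wide, run straight down and out below at 26 mm above the table, and line up when the mould is shut. The blocks end 18 mm from the hole's axis and are no higher than the lug.
- pin_grip (a point): Locking pin, about 80 g: point on its axis, in its ribbed round aluminium handle, 30 mm thick, from 24 mm below to 6 mm above this point. z up along the pin. Below, a steel shank 8 mm thick, 46 mm long. Fully home, the handle's lower end rests on the upper lug (this point 24 mm over the hole's mouth). Wire eye on top, 28 mm across, 22 mm inside, centre 19 mm above this point.
- pin_tip (a point): The lower tip of the locking pin's shank, on its axis, 70 mm below pin_grip. z along the pin, up.
- stand: Fixed wood stand, foot 130 x 220 x 12 mm. Origin on the table, z up. Two 5 mm pegs run along its -x axis (roughly to the robot) from a crossbar (face x = 9 mm, top 178 mm high) to x = -70 mm, at y = +55 and -55 mm, axes 165 mm high; the last 8 mm turn up by 4 mm. Pin and burnisher hang at x = -55 mm, eyes across the pegs, either on either. Lift an eye 7 to 14 mm, then draw it off 35 mm along -x.
- burnisher_grip (a point): The burnisher on the other peg, to be left alone: round wooden handle up to 20 mm thick and 50 mm tall, a thin pointed steel blade 60 mm long under it, the same kind of eye on top. The point is the handle's centre, 37 mm below the eye's centre. z up.
Not all that is in view belongs to the job. What is shaped like the mould but red is not meant. Leave any orange or yellow look-alike of the part that bears pin_grip alone.

How it is judged:
By the outcome, as a careful person would: the job done as asked, in the order asked, and still so for the second after the job is handed in, while the arm keeps its last pose, push and grip.
It also fails if it takes over 72 s, if anything falls off the work surface, if the arm or the gripper's body presses on something with over 40 N, if the wrist force passes 120 N, or if a joint passes its speed limit or range.

## Working session

There is one attempt and no reset: what is moved stays moved. The work goes in short steps, Python scripts to look and compute and a shell command to move; the robot and the scene stay as the last step left them, time stands still between calls to the robot, and variables do not carry over. Pictures are saved under pics/ and viewed, at most 13 in all, crops included, and the job is handed in when it is done.

```bash
mkdir -p pics; ls; python3 - <<'E'
from station import *
import cv2,numpy as np
np.set_printoptions(precision=4,suppress=True)
o=get_obs();print(o)
for n in("side","top"):
    p,d=read_camera(n);np.savez(f"pics/{n}0.npz",p=p,d=d);cv2.imwrite(f"pics/{n}0.png",p[...,::-1])
    c=camera_params(n);print(n,c)
print(camera_params("wrist"))
E
```

```text
pics
{'t': 0.0, 'q': array([-1.2961,  0.4778,  0.0224,  1.5565, -0.0115,  1.1093, -0.0831]), 'joint_vel': array([-0.001 , -0.0001, -0.0017, -0.0015, -0.0014, -0.0002,  0.0016]), 'joint_torque': array([ -0.0007, -59.6448,   1.6078, -28.1207,   0.0124,   0.0092,
         0.    ]), 'eef_pos': array([0.2519, 0.6255, 0.192 ]), 'tool_rot': array([-0.0001,  0.1902,  0.9817, -0.0009]), 'contact_force': array([-0.0441,  0.2741, -0.6793]), 'torque': array([-0.0453, -0.0267, -0.0607]), 'grasp_force': 0.0, 'gripper_width': 1.0000903421557683}
side {'intrinsics': array([[358.6175,   0.    , 249.9516],
       [  0.    , 358.6175, 187.568 ],
       [  0.    ,   0.    ,   1.    ]]), 'cam_to_world': array([[ 0.9979,  0.0478, -0.0437,  0.578 ],
       [-0.0637,  0.5983, -0.7987, -0.3868],
       [-0.012 ,  0.7998,  0.6001,  0.5441],
       [ 0.    ,  0.    ,  0.    ,  1.    ]])}
top {'intrinsics': array([[368.6719,   0.    , 257.8156],
       [  0.    , 368.6719, 189.8845],
       [  0.    ,   0.    ,   1.    ]]), 'cam_to_world': array([[-0.0215,  0.9824, -0.1856,  0.4003],
       [-0.9995, -0.0251, -0.017 ,  0.1673],
       [-0.0214,  0.1852,  0.9825,  1.0564],
       [ 0.    ,  0.    ,  0.    ,  1.    ]])}
{'intrinsics': array([[297.3186,   0.    , 259.97  ],
       [  0.    , 297.3186, 196.395 ],
       [  0.    ,   0.    ,   1.    ]]), 'mount': array([[ 0.    ,  0.9563,  0.2924,  0.0738],
       [ 1.    ,  0.0002, -0.0008, -0.0009],
       [-0.0008,  0.2924, -0.9563, -0.181 ],
       [ 0.    ,  0.    ,  0.    ,  1.    ]])}
```

View pics/side0.png

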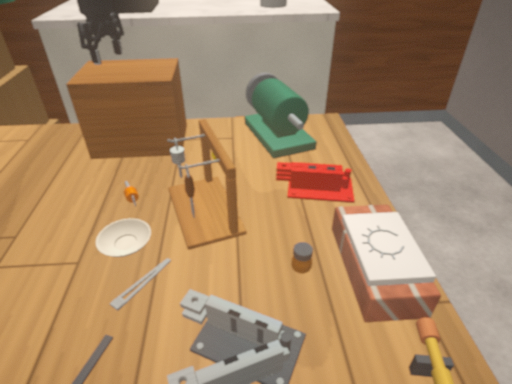

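View pics/top0.png

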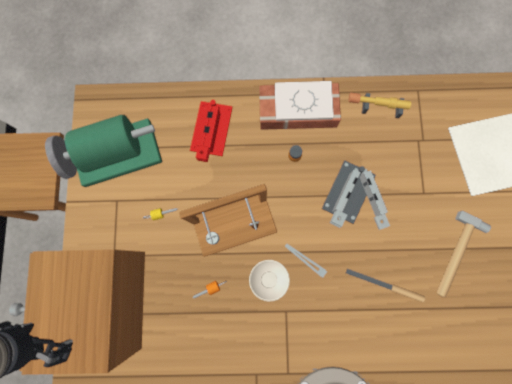

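The side view shows the pin (silver handle) on the far peg at (177,155) and the burnisher on the near peg at (190,185). The grey mould is at (245,340), and the red look-alike is at (320,182). In the top view, the pin is at (212,238), the burnisher at (253,225) and the mould at (357,195), with its lug ends pointing down towards the robot. The orange (212,288) and yellow (157,214) pins lying on the table are decoys. The silver pin hanging on the stand has an aluminium handle, so it fits the description.

```bash
cat > h.py <<'E'
from station import *
import cv2,numpy as np
np.set_printoptions(precision=4,suppress=True)
from scipy.spatial.transform import Rotation as R
def ray(n,u,v):
    c=camera_params(n);K=c["intrinsics"];T=c["cam_to_world"]
    d=np.array([(u-K[0,2])/K[0,0],-(v-K[1,2])/K[1,1],-1.])
    return T[:3,3],T[:3,:3]@d
def plane(n,u,v,z):
    o,d=ray(n,u,v);return o+d*(z-o[2])/d[2]
def cloud(n,d):
    v,u=np.mgrid[:384,:512];c=camera_params(n);K=c["intrinsics"];T=c["cam_to_world"]
    P=np.stack([(u-K[0,2])/K[0,0]*d,-(v-K[1,2])/K[1,1]*d,-d],-1)
    return P@T[:3,:3].T+T[:3,3]
def wray(u,v,pose=None):
    o=get_obs();c=camera_params("wrist");K=c["intrinsics"];M=c["mount"]
    pos,q=pose or (o["eef_pos"],o["tool_rot"]);Rt=R.from_quat(np.roll(q,-1)).as_matrix()
    x,y=u-K[0,2],v-K[1,2];r=np.hypot(x,y);t=r/K[0,0];s=np.sin(t)/max(r,1e-9)
    d=np.array([x*s,-y*s,-np.cos(t)])
    return pos+Rt@M[:3,3],Rt@(M[:3,:3]@d)
def wplane(u,v,z,pose=None):
    o,d=wray(u,v,pose);return o+d*(z-o[2])/d[2]
E
python3 - <<'E'
from h import *
t=np.load("pics/top0.npz");s=np.load("pics/side0.npz")
a=cv2.resize(t["p"][150:240,310:400],(540,540),interpolation=cv2.INTER_CUBIC)
b=cv2.resize(s["p"][120:220,160:250][:90],(540,540),interpolation=cv2.INTER_CUBIC)
b=cv2.resize(s["p"][115:215,150:250],(400,400),interpolation=cv2.INTER_CUBIC)
c=np.zeros((540,800,3),np.uint8);c[:400,:400]=cv2.resize(a,(400,400));c[:400,400:]=b
cv2.imwrite("pics/crop1.png",c[:400,:,::-1])
X=cloud("top",t["d"]);Y=cloud("side",s["d"])
for n,u,v in[("pin",212,238),("burn",253,225),("bar L",183,217),("bar R",265,189),("foot",204,253),("foot",275,231),("box",70,300),("lugF",340,218),("lugS",382,222),("hinge",360,172)]:print(n,X[v,u])
for n,u,v in[("pin",177,155),("burn",189,186),("bar",206,125),("bar",233,165),("lugF",190,299),("lugS",183,377)]:print("s",n,Y[v,u])
E
```

```text
pin [0.4549 0.2986 0.1445]
burn [0.4846 0.197  0.1437]
bar L [0.5047 0.3639 0.1771]
bar R [0.568  0.1651 0.178 ]
foot [0.4216 0.3399 0.013 ]
foot [0.478  0.1396 0.0173]
box [0.3217 0.6005 0.2229]
lugF [ 0.5063 -0.0367  0.0542]
lugS [ 0.4974 -0.1648  0.0041]
hinge [ 0.6345 -0.1017  0.0475]
s pin [0.4583 0.2823 0.1384]
s burn [0.4895 0.1852 0.1253]
s bar [0.5221 0.3383 0.1786]
s bar [0.5778 0.1727 0.178 ]
s lugF [ 0.4994 -0.0313  0.0613]
s lugS [ 0.4964 -0.1463  0.0478]
```

View pics/crop1.png

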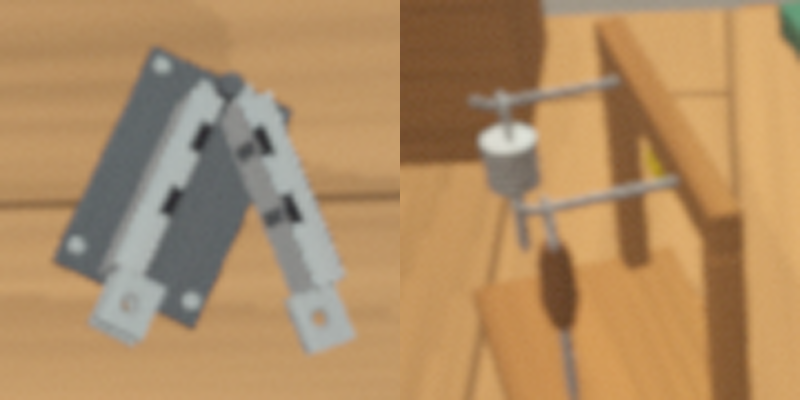

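The left crop shows the mould. The upper fixed lug's hole is at crop (130,303), the swinging lug's hole at (319,318) and the hinge at (231,85). The right crop confirms that the silver ribbed pin with its eye is on the far peg, and the brown burnisher with its blade is on the near peg.

```bash
python3 - <<'E'
from h import *
f=400/90
H=plane("top",310+130/f,150+303/f,.062);Hi=plane("top",310+231/f,150+85/f,.064);S=plane("top",310+319/f,150+318/f,.049)
print("hole",H,"hinge",Hi,"sw",S,np.linalg.norm((H-Hi)[:2]),np.linalg.norm((S-Hi)[:2]))
yaw=np.arctan2(*(Hi-H)[1::-1]);ys=np.arctan2(*(Hi-S)[1::-1]);print("yaw",yaw,"ang",ys-yaw)
t=np.load("pics/top0.npz");s=np.load("pics/side0.npz");X=cloud("top",t["d"]);Y=cloud("side",s["d"])
# mould top cloud: block/lug tops, fixed
for W in(X,Y):
    m=(abs(W[...,2]-.062)<.006)&(W[...,0]>.45)&(W[...,0]<.7)&(W[...,1]<.05)&(W[...,1]>-.2)
    P=W[m];print(len(P),P.min(0),P.max(0))
# bar, pin
for W in(X,Y):
    m=(abs(W[...,2]-.178)<.006)&(W[...,0]>.45)&(W[...,0]<.65)&(W[...,1]<.4)&(W[...,1]>.1)
    r=cv2.minAreaRect(W[m][:,:2].astype(np.float32)*1000);print("bar",r)
    m=(W[...,2]>.10)&(W[...,2]<.148)&(np.hypot(W[...,0]-.455,W[...,1]-.29)<.03)
    P=W[m];print("pin",len(P),P.min(0),P.max(0),P[P[:,2]>.138].mean(0))
m=(X[...,2]>.15)&(X[...,1]>.42);P=X[m];print("box",np.percentile(P,[1,99],axis=0)); b=P[abs(P[:,2]-.223)<.01];print(np.percentile(b,[1,99],axis=0))
h=X[...,2];m=(h>.1)&(h<.5);l,n=[None]*2;n,lab,st,c=cv2.connectedComponentsWithStats(m.astype(np.uint8))
for i in range(1,n):
    if st[i,4]>60:print(st[i],X[lab==i].min(0),X[lab==i].max(0))
E
```

```text
hole [ 0.5051 -0.0331  0.062 ] hinge [ 0.6386 -0.1033  0.064 ] sw [ 0.4945 -0.1501  0.049 ] 0.15090512256221367 0.15151600551736538
yaw -0.4842941227410257 ang 0.7982481644087192
863 [ 0.4865 -0.1633  0.0561] [ 0.6483 -0.0108  0.0676]
3051 [ 0.4828 -0.163   0.056 ] [ 0.6484 -0.0121  0.0658]
bar ((504.91259765625, 257.0608215332031), (97.92911529541016, 219.48875427246094), 17.013874053955078)
pin 88 [0.4427 0.2854 0.121 ] [0.4696 0.3137 0.1474] [0.4563 0.2984 0.1444]
bar ((541.28515625, 266.10546875), (17.92086410522461, 219.69972229003906), 17.100826263427734)
pin 226 [0.4413 0.2811 0.102 ] [0.4706 0.3115 0.1469] [0.4566 0.2937 0.1427]
box [[0.1748 0.5103 0.1516]
 [0.7511 0.7286 0.436 ]]
[[0.1737 0.5109 0.2171]
 [0.429  0.6934 0.225 ]]
[  45  114  109   64 3730] [0.6268 0.4639 0.1   ] [0.7988 0.7341 0.1656]
[ 179  184   88   60 1123] [0.4414 0.1626 0.1   ] [0.5808 0.374  0.1832]
[    0   249   133   129 14086] [0.1711 0.5091 0.1001] [0.4316 0.7534 0.4478]
```

```bash
python3 -m creep '[[1,0,0,40,0,0,0],[1,0,0,40,0,0,0],[1,0,0,0,0,0,0]]' 20; python3 - <<'E'
from h import *
o=get_obs();print(o["eef_pos"],o["contact_force"],o["q"])
p,d=read_camera("wrist");q,e=read_camera("side")
cv2.imwrite("pics/w1.png",np.hstack([p,cv2.resize(q[:192,:256],None,fx=1,fy=1)] if 0 else [p,np.vstack([cv2.resize(q[:150,40:200],(288,270)),np.zeros((114,288,3),np.uint8)])])[...,::-1])
s=np.load("pics/side0.npz");Y=cloud("side",s["d"]);Z=cloud("side",e)
for u,v in[(95,56),(118,48),(100,40),(110,80),(160,75)]:print(u,v,Y[v,u],Z[v,u])
E
```

```text
t: 0.48
eef_pos: [0.2528, 0.6279, 0.2767]
tool_rot: [0.0, 0.19, 0.982, 0.003]
contact_force: [-0.2, 0.2, 0.1]
gripper_width: 0.996
grasp_force: 0.0
[0.2528 0.6279 0.2767] [-0.1901  0.2094  0.1012] [-1.3007  0.4186  0.0294  1.4542 -0.0124  1.2627 -0.0824]
95 56 [0.238  0.5745 0.2669] [-0.0716  1.4497  0.0146]
118 48 [0.2745 0.6635 0.2609] [0.0471 1.4508 0.0486]
100 40 [0.2558 0.5891 0.3018] [-0.0274  1.4466  0.089 ]
110 80 [0.2764 0.5261 0.2205] [0.2764 0.5263 0.2204]
160 75 [0.3988 0.5512 0.2203] [0.3992 0.5492 0.221 ]
```

View pics/w1.png

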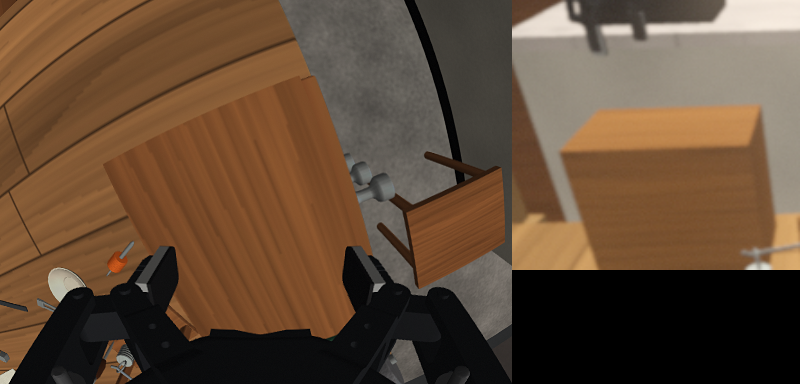

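The wrist view shows the fingers over the wooden box. The side inset shows the fingertips well above the box top, higher than I expected from the reported TCP. I'll check that with the fingers shut on the way.

```bash
python3 -m creep '[[-1,22,-58,0,0,0,0],[-1,22,-58,0,0,0,0],[-1,22,-58,0,0,0,0],[-1,22,-58,0,0,0,0],[-1,22,-58,0,0,0,0]]' 20 >/dev/null; python3 -m creep '[[-1,22,-58,0,0,0,0],[-1,22,-58,0,0,0,0],[-1,22,-58,0,0,0,-0.05],[-1,22,-58,0,0,0,-0.05],[-1,22,-58,0,0,0,0]]'; python3 - <<'E'
from h import *
o=get_obs();print(o["eef_pos"])
q,e=read_camera("side");p,d=read_camera("top")
Y=cloud("side",e);X=cloud("top",d);E=o["eef_pos"]
for W in(Y,X):
    m=(np.hypot(W[...,0]-E[0],W[...,1]-E[1])<.06)&(W[...,2]>.19);P=W[m];print(len(P),P[:,2].min() if len(P) else 0)
    if len(P):print(P[P[:,2]<P[:,2].min()+.012].mean(0))
cv2.imwrite("pics/s2.png",q[...,::-1])
E
```

```text
t: 1.82
eef_pos: [0.4715, 0.0441, 0.2718]
tool_rot: [-0.001, 0.239, 0.971, -0.001]
contact_force: [1.5, -0.6, 0.4]
gripper_width: 0.001
grasp_force: 0.0
[0.4715 0.0441 0.2718]
8031 0.31035528669808976
[0.4741 0.0358 0.3173]
9843 0.360233789044467
[0.4788 0.0667 0.367 ]
```

View pics/s2.png

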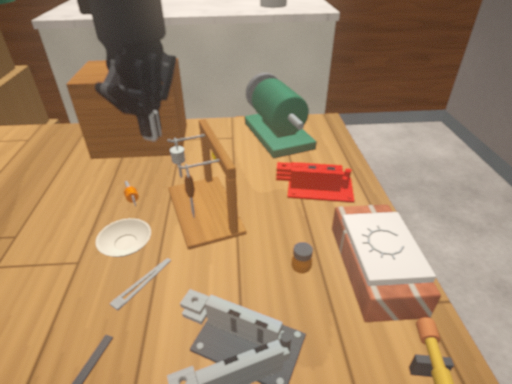

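In the side view the shut fingertips are at (152,137). The reported TCP projects to (157,163), about 37 mm lower. I'll check that with the wrist depth.

```bash
cat >> h.py <<'E'
def wcloud(d,pose):
    v,u=np.mgrid[:384,:512];c=camera_params("wrist");K=c["intrinsics"];M=c["mount"]
    x,y=u-K[0,2],v-K[1,2];r=np.hypot(x,y)+1e-9;t=r/K[0,0]
    P=np.stack([x/r*np.tan(t)*d,-y/r*np.tan(t)*d,-d],-1);Rt=R.from_quat(np.roll(pose[1],-1)).as_matrix()
    return (P@M[:3,:3].T+M[:3,3])@Rt.T+pose[0]
E
python3 -m creep '[[-1,0,0,0,0,0,0],[-1,0,0,0,0,0,0]]' ; python3 - <<'E'
from h import *
o=get_obs();pose=(o["eef_pos"],o["tool_rot"]);p,d=read_camera("wrist");W=wcloud(d,pose);q,e=read_camera("side");Y=cloud("side",e)
np.savez("pics/w2.npz",p=p,d=d,pos=pose[0],q=pose[1])
z=W[...,2][d>0];h,b=np.histogram(z,np.arange(-.1,.2,.01));print(dict(zip(b.round(2),h)))
E=o["eef_pos"];print(E)
m=(np.hypot(Y[...,0]-E[0],Y[...,1]-E[1])<.06)&(Y[...,2]>.19);P=Y[m];P=P[P[:,2]<P[:,2].min()+.012];print(P.min(0),P.max(0))
# fixed half lug tops by wrist
m=(W[...,0]>.42)&(W[...,0]<.7)&(W[...,1]<.03)&(W[...,1]>-.2)&(d>0);z=W[m][:,2];h,b=np.histogram(z,np.arange(-.06,.1,.005));print(dict(zip(b.round(3),h)))
E
```

```text
t: 2.17
eef_pos: [0.4713, 0.0476, 0.2723]
tool_rot: [-0.001, 0.238, 0.971, -0.0]
contact_force: [1.0, -0.1, 0.5]
gripper_width: -0.001
grasp_force: 0.0
{np.float64(-0.1): np.int64(0), np.float64(-0.09): np.int64(0), np.float64(-0.08): np.int64(0), np.float64(-0.07): np.int64(0), np.float64(-0.06): np.int64(0), np.float64(-0.05): np.int64(0), np.float64(-0.04): np.int64(0), np.float64(-0.03): np.int64(0), np.float64(-0.02): np.int64(0), np.float64(-0.01): np.int64(53005), np.float64(-0.0): np.int64(66159), np.float64(0.01): np.int64(13344), np.float64(0.02): np.int64(4021), np.float64(0.03): np.int64(1261), np.float64(0.04): np.int64(1393), np.float64(0.05): np.int64(1114), np.float64(0.06): np.int64(3274), np.float64(0.07): np.int64(319), np.float64(0.08): np.int64(289), np.float64(0.09): np.int64(245), np.float64(0.1): np.int64(207), np.float64(0.11): np.int64(214), np.float64(0.12): np.int64(300), np.float64(0.13): np.int64(320), np.float64(0.14): np.int64(601), np.float64(0.15): np.int64(455), np.float64(0.16): np.int64(1357), np.float64(0.17): np.int64(2669), np.float64(0.18): np
[... 432 characters left out ...]
4(0), np.float64(-0.01): np.int64(0), np.float64(-0.005): np.int64(4251), np.float64(-0.0): np.int64(5112), np.float64(0.005): np.int64(1880), np.float64(0.01): np.int64(177), np.float64(0.015): np.int64(115), np.float64(0.02): np.int64(117), np.float64(0.025): np.int64(129), np.float64(0.03): np.int64(147), np.float64(0.035): np.int64(224), np.float64(0.04): np.int64(158), np.float64(0.045): np.int64(429), np.float64(0.05): np.int64(179), np.float64(0.055): np.int64(148), np.float64(0.06): np.int64(1439), np.float64(0.065): np.int64(1), np.float64(0.07): np.int64(0), np.float64(0.075): np.int64(0), np.float64(0.08): np.int64(0), np.float64(0.085): np.int64(0), np.float64(0.09): np.int64(0)}
```

The wrist depth agrees with the reported pose: table at 0, lug at 62 mm. The visible fingertips still end about 35 mm short of the TCP. A touch on bare table will settle it.

```bash
python3 -m creep '[[-1,-5,-14,-55,0,0,0],[-1,-5,-14,-55,0,0,0],[-1,0,0,-55,0,0,0],[-1,0,0,-55,0,0,0],[-1,0,0,0,0,0,0]]'; python3 -m creep '[[-1,0,0,-14,0,0,0],[-1,0,0,-12,0,0,0],[-1,0,0,-6,0,0,0],[-1,0,0,-4,0,0,0],[-1,0,0,0,0,0,0]]';python3 - <<'E'
from h import *
q,e=read_camera("side");cv2.imwrite("pics/s3.png",q[100:384,100:400,::-1].repeat(2,0).repeat(2,1)[:568])
E
```

```text
t: 2.9
eef_pos: [0.4585, 0.0183, 0.0501]
tool_rot: [-0.004, 0.238, 0.971, -0.002]
contact_force: [-0.1, -0.6, 1.4]
gripper_width: 0.004
grasp_force: 0.0
t: 3.52
eef_pos: [0.4622, 0.0181, 0.0171]
tool_rot: [0.0, 0.239, 0.971, 0.0]
contact_force: [-0.3, -0.1, -0.2]
gripper_width: 0.001
grasp_force: 0.0
```

View pics/s3.png

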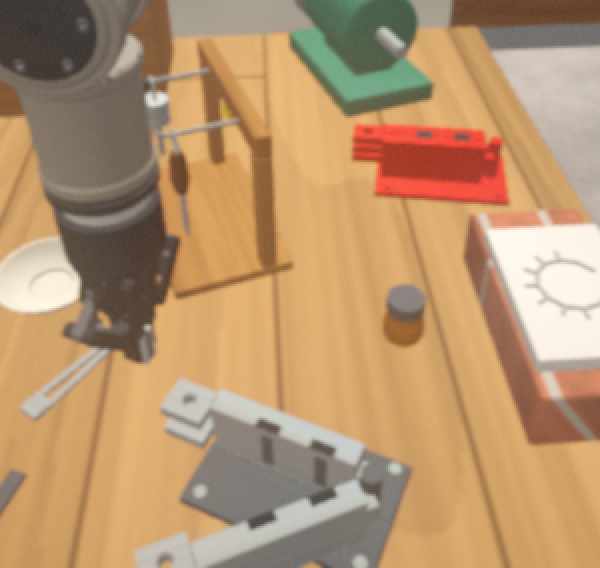

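The tip shows at about (172,281) and there is no contact yet at reported z = 17 mm. I'll keep going down gently.

```bash
python3 -m creep '[[-1,0,0,-8,0,0,0],[-1,0,0,-4,0,0,0],[-1,0,0,-3,0,0,0],[-1,0,0,0,0,0,0]]';  python3 -m creep '[[-1,0,0,-3,0,0,0],[-1,0,0,-3,0,0,0],[-1,0,0,0,0,0,0]]'; python3 - <<'E'
from h import *
o=get_obs();print(plane("side",172.5,281,.017),plane("side",172.5,281,.055))
E
```

```text
t: 4.08
eef_pos: [0.4619, 0.0181, 0.0017]
tool_rot: [-0.0, 0.239, 0.971, -0.0]
contact_force: [0.5, 0.4, 0.2]
gripper_width: -0.004
grasp_force: 0.0
t: 4.45
eef_pos: [0.4619, 0.0181, -0.0042]
tool_rot: [-0.0, 0.239, 0.971, -0.0]
contact_force: [-0.2, 0.5, 0.1]
gripper_width: 0.001
grasp_force: 0.0
[0.4575 0.0426 0.017 ] [0.4662 0.0116 0.055 ]
```

```bash
python3 -m creep '[[-1,0,0,-10,0,0,0],[-1,0,0,-8,0,0,0],[-1,0,0,-4,0,0,0],[-1,0,0,0,0,0,0]]';  python3 -m creep '[[-1,0,0,-3,0,0,0],[-1,0,0,-2,0,0,0],[-1,0,0,0,0,0,0]]'; python3 -m creep '[[-1,0,0,-3,0,0,0],[-1,0,0,0,0,0,0]]'
```

```text
t: 4.95
eef_pos: [0.4618, 0.018, -0.0264]
tool_rot: [-0.0, 0.239, 0.971, -0.0]
contact_force: [-0.1, -0.7, 0.4]
gripper_width: -0.005
grasp_force: 0.0
t: 5.32
eef_pos: [0.4621, 0.0182, -0.031]
tool_rot: [-0.0, 0.239, 0.971, 0.0]
contact_force: [0.4, 0.0, -0.7]
gripper_width: -0.001
grasp_force: 0.0
t: 5.58
eef_pos: [0.462, 0.0182, -0.0342]
tool_rot: [-0.0, 0.239, 0.971, -0.0]
contact_force: [0.7, 0.2, -0.1]
gripper_width: 0.003
grasp_force: 0.0
```

```bash
python3 -m creep '[[-1,0,0,-2,0,0,0],[-1,0,0,0,0,0,0]]';  python3 -m creep '[[-1,0,0,-2,0,0,0],[-1,0,0,0,0,0,0]]'; python3 -m creep '[[-1,0,0,-2,0,0,0],[-1,0,0,0,0,0,0]]'
```

```text
t: 5.82
eef_pos: [0.462, 0.0181, -0.0361]
tool_rot: [-0.0, 0.239, 0.971, -0.0]
contact_force: [1.0, 1.1, -0.1]
gripper_width: -0.001
grasp_force: 0.0
t: 6.08
eef_pos: [0.4621, 0.0181, -0.0381]
tool_rot: [-0.0, 0.239, 0.971, -0.0]
contact_force: [-0.6, 0.3, 0.7]
gripper_width: -0.004
grasp_force: 0.0
t: 6.32
eef_pos: [0.4622, 0.0182, -0.0383]
tool_rot: [-0.0, 0.239, 0.971, 0.001]
contact_force: [-6.2, 0.2, 30.3]
gripper_width: -0.002
grasp_force: 15.1
```

Contact is at reported z = -38 mm, so the true tip height is eef_z + 38 mm. Next I go over to the outside of the swinging half.

```bash
python3 -m creep '[[-1,0,0,50,0,0,0],[-1,0,0,58,0,0,0],[-1,26,-54,0,0,0,0],[-1,26,-54,0,0,0,0],[-1,26,-54,0,0,0,0]]'; python3 -m creep '[[-1,26,-54,0,0,0,0],[-1,0,0,0,0,0,0]]'; python3 - <<'E'
from h import *
o=get_obs();pose=(o["eef_pos"],o["tool_rot"]);p,d=read_camera("wrist");W=wcloud(d,pose)
m=(abs(W[...,2]-.062)<.004)&(W[...,0]>.45)&(W[...,0]<.7)&(W[...,1]<.03)&(W[...,1]>-.22)&(d>0);n,l,st,c=cv2.connectedComponentsWithStats(m.astype(np.uint8))
for i in range(1,n):
    if st[i,4]>60:print(st[i,4],cv2.minAreaRect(W[l==i][:,:2].astype(np.float32)*1000))
E
```

```text
t: 6.95
eef_pos: [0.5411, -0.1449, 0.0683]
tool_rot: [0.0, 0.238, 0.971, 0.0]
contact_force: [1.4, 0.2, 0.7]
gripper_width: 0.0
grasp_force: 0.0
t: 7.2
eef_pos: [0.5668, -0.204, 0.0683]
tool_rot: [0.001, 0.242, 0.97, -0.002]
contact_force: [-0.2, 0.7, -0.7]
gripper_width: -0.001
grasp_force: 0.0
5508 ((563.6534423828125, -55.571502685546875), (35.86882400512695, 162.1326446533203), 69.62327575683594)
4812 ((574.482177734375, -137.33226013183594), (123.10987091064453, 20.51639175415039), 17.88066291809082)
294 ((641.303955078125, -105.24649047851562), (16.48967170715332, 15.630444526672363), 22.978599548339844)
```

The wrist depth agrees: the swinging half is at 17.9° and the hinge post at (0.641, -0.105). I lower and push along the arc.

```bash
python3 -m creep '[[-1,0,0,-40,0,0,0],[-1,0,0,-38,0,0,0],[-1,-5,15,0,0,0,0],[-1,-5,15,0,0,0,0],[-1,-2,8,0,0,0,0]]'; python3 -m creep '[[-1,-6,10,0,0,0,0],[-1,-6,10,0,0,0,0],[-1,-4,10,0,0,0,0],[-1,-3,10,0,0,0,0],[-1,-2,10,0,0,0,0]]'; python3 -m creep '[[-1,-1,10,0,0,0,0],[-1,0,10,0,0,0,0],[-1,1,8,0,0,0,0],[-1,1,3,0,0,0,0],[-1,0,0,0,0,0,0]]'
```

```text
t: 7.88
eef_pos: [0.5545, -0.1581, -0.0086]
tool_rot: [0.001, 0.238, 0.971, 0.0]
contact_force: [-1.1, -1.4, -0.9]
gripper_width: 0.001
grasp_force: 0.9
t: 8.5
eef_pos: [0.5328, -0.1092, -0.01]
tool_rot: [-0.0, 0.239, 0.971, -0.0]
contact_force: [0.4, -0.6, -0.2]
gripper_width: -0.001
grasp_force: 0.5
t: 9.12
eef_pos: [0.5323, -0.0855, -0.01]
tool_rot: [0.0, 0.242, 0.97, -0.003]
contact_force: [-2.9, -17.6, 0.8]
gripper_width: -0.001
grasp_force: 8.4
```

The half is against its stop, with 17 N of reaction. I back off, rise, and go to the pin with the fingers open and turned to the stand.

```bash
python3 -m creep '[[-1,-7,-14,0,0,0,0],[-1,-9,-18,0,0,0,0],[-1,0,0,60,0,0,0],[-1,0,0,60,0,0,0],[-1,0,0,60,0,0,0]]' >/dev/null; python3 -m creep '[[-1,-7,52,0,0,0,0.156],[1,-7,52,0,0,0,0.156],[1,-7,52,0,0,0,0.156],[1,-7,52,0,0,0,0.156],[1,-7,52,0,0,0,0.156]]'; python3 -m creep '[[1,-7,52,0,0,0,0],[1,-7,52,0,0,0,0],[1,-5,45,0,0,0,0],[1,0,0,0,0,0,0]]'; python3 - <<'E'
from h import *
o=get_obs();pose=(o["eef_pos"],o["tool_rot"]);p,d=read_camera("wrist");W=wcloud(d,pose)
np.savez("pics/w3.npz",p=p,d=d,pos=pose[0],q=pose[1]);cv2.imwrite("pics/w3.png",p[...,::-1])
q=pose[1];print("y ang",2*np.arctan2(q[2],q[1])-np.pi/2)
m=(W[...,2]>.125)&(W[...,2]<.16)&(np.hypot(W[...,0]-.456,W[...,1]-.298)<.03)&(d>0);P=W[m];print(len(P),P.min(0),P.max(0))
p,d=read_camera("top");X=cloud("top",d);m=(abs(X[...,2]-.062)<.006)&(X[...,0]>.45)&(X[...,0]<.7)&(X[...,1]<.03)&(X[...,1]>-.22)
n,l,st,c=cv2.connectedComponentsWithStats(m.astype(np.uint8))
for i in range(1,n):
    if st[i,4]>60:print(st[i,4],cv2.minAreaRect(X[l==i][:,:2].astype(np.float32)*1000))
cv2.imwrite("pics/m3.png",cv2.resize(p[150:240,310:400],(500,500),interpolation=cv2.INTER_CUBIC)[...,::-1])
E
```

```text
t: 10.38
eef_pos: [0.4823, 0.1504, 0.1702]
tool_rot: [0.0, -0.151, 0.989, 0.0]
contact_force: [1.0, -0.1, 0.4]
gripper_width: 0.846
grasp_force: 0.0
t: 10.88
eef_pos: [0.4624, 0.3022, 0.1697]
tool_rot: [-0.0, -0.151, 0.988, 0.001]
contact_force: [0.5, -0.9, -0.2]
gripper_width: 0.998
grasp_force: 0.0
y ang 1.8749221055393166
1026 [0.4411 0.2834 0.1252] [0.4708 0.313  0.16  ]
830 ((569.3973999023438, -64.74470520019531), (40.71257781982422, 178.2513427734375), 62.23427963256836)
```

View pics/w3.png

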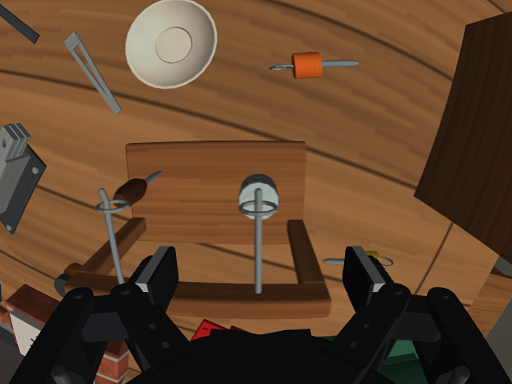

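View pics/m3.png

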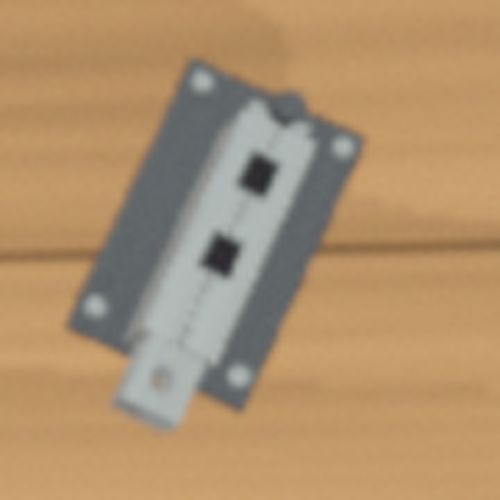

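The wrist view shows the pin's eye over the peg at (258,195), midway between the open fingers, and the burnisher untouched at (130,190). The top crop shows the mould fully shut, with the lug hole clear at crop (162,378). I descend and grip the pin.

```bash
python3 -m creep '[[1,-3,-2,0,0,0,0],[1,-3,-2,-30,0,0,0],[1,0,0,-30,0,0,0],[1,0,0,-28,0,0,0],[1,0,0,0,0,0,0]]' 40; python3 -m creep '[[-1,0,0,0,0,0,0],[-1,0,0,0,0,0,0],[-1,0,0,0,0,0,0],[-1,0,0,0,0,0,0]]' 40
```

```text
t: 11.6
eef_pos: [0.4569, 0.2916, 0.0805]
tool_rot: [-0.002, -0.147, 0.989, -0.001]
contact_force: [-0.2, -0.1, 1.2]
gripper_width: 1.002
grasp_force: 0.0
t: 12.1
eef_pos: [0.4589, 0.2951, 0.0831]
tool_rot: [0.001, -0.148, 0.989, 0.001]
contact_force: [-0.8, 0.9, 5.5]
gripper_width: 0.338
grasp_force: 38.7
```

```bash
python3 -m creep '[[-1,0,0,5,0,0,0],[-1,0,0,5,0,0,0],[-1,0,0,0,0,0,0]]'; python3 -m creep '[[-1,-10,-3,0,0,0,0],[-1,-10,-3,0,0,0,0],[-1,-10,-3,0,0,0,0],[-1,-10,-3,0,0,0,0],[-1,0,0,0,0,0,0]]'; python3 -m creep '[[-1,-10,-3,0,0,0,0],[-1,-6,-2,0,0,0,0],[-1,0,0,0,0,0,0]]';python3 - <<'E'
from h import *
o=get_obs();pose=(o["eef_pos"],o["tool_rot"]);p,d=read_camera("wrist");q,e=read_camera("side")
c=cv2.resize(q[110:210,140:240],(384,384),interpolation=cv2.INTER_CUBIC)
cv2.imwrite("pics/w4.png",np.hstack([p[:,80:464],c])[...,::-1])
E
```

```text
t: 12.48
eef_pos: [0.4583, 0.2942, 0.0923]
tool_rot: [0.0, -0.148, 0.989, 0.0]
contact_force: [0.4, -0.1, -1.1]
gripper_width: 0.338
grasp_force: 39.0
t: 13.1
eef_pos: [0.4171, 0.2819, 0.092]
tool_rot: [-0.0, -0.148, 0.989, -0.0]
contact_force: [-0.3, -1.0, -0.5]
gripper_width: 0.336
grasp_force: 39.0
t: 13.48
eef_pos: [0.4016, 0.277, 0.092]
tool_rot: [-0.0, -0.148, 0.989, -0.0]
contact_force: [0.2, -0.7, -1.2]
gripper_width: 0.337
grasp_force: 39.0
```

View pics/w4.png

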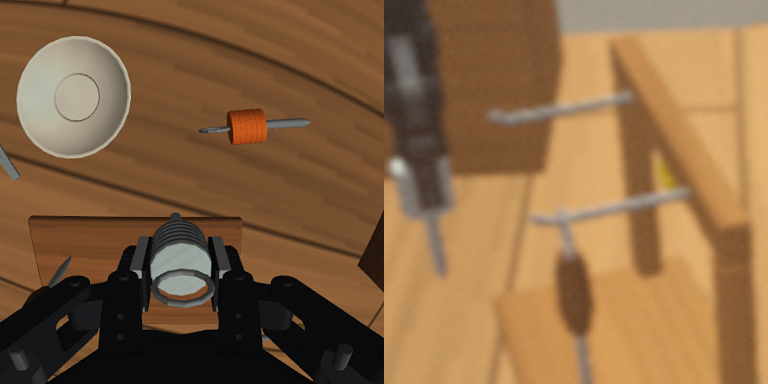

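The pin is off its peg and held upright, and the burnisher still hangs. I carry the pin around to above the hole, turning to the mould's heading.

```bash
python3 -m creep '[[-1,8,-48,10,0,0,0],[-1,10,-48,10,0,0,0],[-1,12,-50,10,0,0,-0.157],[-1,18,-40,0,0,0,-0.157],[-1,18,-40,0,0,0,-0.157]]' >/dev/null; python3 -m creep '[[-1,18,-40,0,0,0,-0.157],[-1,20,-44,0,0,0,-0.157],[-1,0,0,0,0,0,0],[-1,0,0,0,0,0,0]]'; python3 - <<'E'
from h import *
for n in("side","top","wrist"):
    o=get_obs();p,d=read_camera(n);np.savez(f"pics/{n}5.npz",p=p,d=d,pos=o["eef_pos"],q=o["tool_rot"])
print(o["eef_pos"],2*np.arctan2(o["tool_rot"][2],o["tool_rot"][1])-np.pi/2)
s=np.load("pics/side5.npz")["p"]
cv2.imwrite("pics/s5.png",cv2.resize(s[200:330,140:270],(600,600),interpolation=cv2.INTER_CUBIC)[...,::-1])
E
```

```text
t: 14.7
eef_pos: [0.506, -0.0325, 0.1218]
tool_rot: [-0.0, 0.241, 0.97, 0.0]
contact_force: [-0.2, 1.8, -1.5]
gripper_width: 0.334
grasp_force: 39.1
[ 0.5058 -0.0315  0.1218] 1.0855388075354893
```

View pics/s5.png

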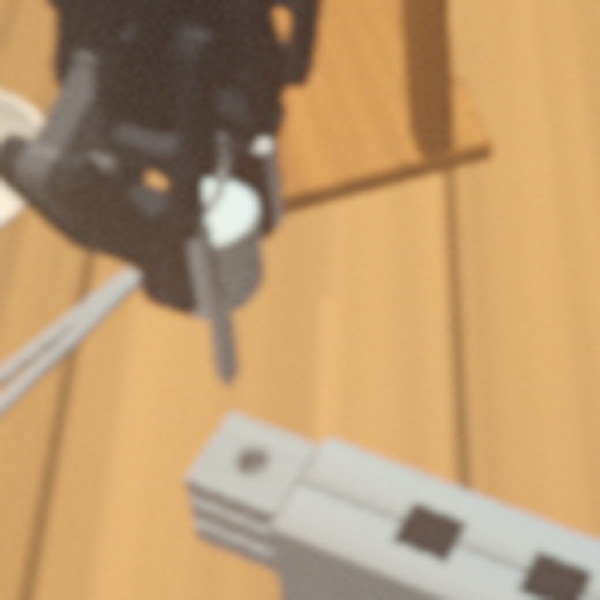

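The crop shows the held pin with its tip at (228,380) and the lug hole below it at (253,460). I compare both by rays and check the tilt.

```bash
python3 - <<'E'
from h import *
f=600/130
def proj(n,P):
    c=camera_params(n);q=c["cam_to_world"][:3,:3].T@(np.array(P)-c["cam_to_world"][:3,3]);K=c["intrinsics"]
    return np.array([K[0,2]-K[0,0]*q[0]/q[2],K[1,2]+K[1,1]*q[1]/q[2]])
for z in(.102,.106,.110):print("tip",z,plane("side",140+228/f,200+378/f,z))
print("hole side",plane("side",140+253/f,200+460/f,.062))
E0=np.load("pics/side5.npz")["pos"]
for h in(.106,.152,.182):print(h,(proj("side",[E0[0],E0[1],h])-[140,200])*f)
# shank edges: brightness per row of crop
s=np.load("pics/side5.npz");w=np.load("pics/wrist5.npz")
Y=cloud("side",s["d"]);
for v in range(262,284,2):
    m=(np.hypot(Y[v,:,0]-E0[0],Y[v,:,1]-E0[1])<.04)&(Y[v,:,2]>.085);u=np.where(m)[0]
    if len(u):print(v,u.min(),u.max(),Y[v,u].mean(0))
W=wcloud(w["d"],(w["pos"],w["q"]))
m=(abs(W[...,2]-.062)<.004)&(W[...,0]>.45)&(W[...,0]<.7)&(W[...,1]<.03)&(W[...,1]>-.22)
print(m.sum(),cv2.minAreaRect(W[m][:,:2].astype(np.float32)*1000))
m=(W[...,2]>.15)&(W[...,2]<.22)&(np.hypot(W[...,0]-E0[0],W[...,1]-E0[1])<.03);P=W[m]
for a in np.arange(.15,.22,.01):
    g=P[(P[:,2]>=a)&(P[:,2]<a+.01)]
    if len(g):print(a.round(3),len(g),g.min(0),g.max(0))
cv2.imwrite("pics/w5.png",w["p"][...,::-1])
E
```

```text
tip 0.102 [ 0.5029 -0.0303  0.102 ]
tip 0.106 [ 0.5036 -0.0335  0.106 ]
tip 0.11 [ 0.5043 -0.0367  0.11  ]
hole side [ 0.5072 -0.0336  0.062 ]
0.106 [235.4815 375.0793]
0.152 [219.1342 280.0463]
0.182 [207.4949 212.3823]
262 170 195 [ 0.5032 -0.0523  0.1718]
264 171 194 [ 0.5028 -0.0528  0.1685]
266 174 191 [ 0.5026 -0.0541  0.1659]
268 180 189 [ 0.5031 -0.0464  0.1527]
270 185 189 [ 0.5041 -0.0378  0.1382]
272 185 190 [ 0.5041 -0.0366  0.1324]
274 185 190 [ 0.5036 -0.037   0.1284]
276 187 190 [ 0.5046 -0.0373  0.1243]
278 187 190 [ 0.5043 -0.0381  0.1207]
280 186 190 [ 0.503  -0.0379  0.116 ]
282 187 189 [ 0.5025 -0.038   0.1116]
2544 ((566.0316772460938, -65.79466247558594), (40.31642150878906, 171.80389404296875), 62.821746826171875)
0.15 172 [ 0.4894 -0.0421  0.1541] [ 0.5056 -0.0177  0.16  ]
0.16 571 [ 0.4863 -0.0527  0.1602] [ 0.5123 -0.006   0.17  ]
0.17 1003 [ 0.4864 -0.0549  0.17  ] [ 0.5134 -0.0045  0.18  ]
0.18 3367 [ 0.4865 -0.0546  0.18  ] [ 0.5224 -0.0043  0.19  ]
0.19 1137 [ 0.4842 -0.0539  0.19  ] [ 0.5235 -0.0045  0.2   ]
0.2 1383 [ 0.4822 -0.0553  0.2   ] [ 0.5205 -0.0025  0.21  ]
0.21 961 [ 0.4824 -0.0581  0.21  ] [ 0.5141 -0.0027  0.22  ]
```

View pics/w5.png

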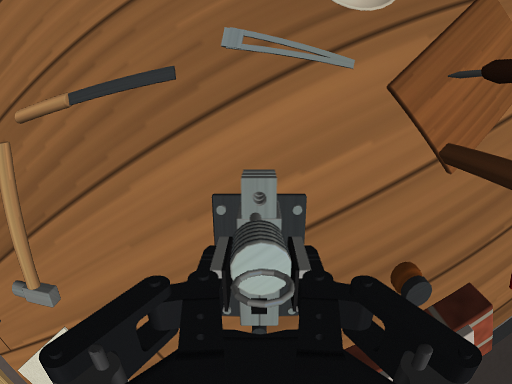

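The wrist view shows the lug hole at (260,197) and the shank tip just in front at about (256,217), with the mould squarely below. I refine both numerically.

```bash
python3 - <<'E'
from h import *
w=np.load("pics/wrist5.npz");p=w["p"];pose=(w["pos"],w["q"]);W=wcloud(w["d"],pose)
g=cv2.cvtColor(p,cv2.COLOR_RGB2GRAY)
print(g[188:228:1,246:272:2])
print((W[188:228:2,246:272:2,2]*1000).astype(int))
print("hole",wplane(259.5,197,.062,pose))
E
```

```text
[[119 119 119 119 121 117 121 124 123 120 118 123 127]
 [119 120 119 119 121 118 121 124 122 120 118 124 127]
 [120 120 118 119 120 119 121 125 123 119 119 122 127]
 [120 120 119 119 121 117 107 117 122 121 119 124 126]
 [119 121 120 119 118  88  66  61  89 121 118 124 126]
 [119 121 120 119 101  79  60  47  54 103 120 124 127]
 [121 121 120 116  98 100  64  51  72  71 121 123 126]
 [121 121 119 113  89 116 100 100  75  54 121 124 126]
 [121 121 120 116  93  78  98  73  44  60 105 123 126]
 [120 121 120 113 105  72  60  45  55  63  96 124 127]
 [120 120 120 114 110  87  62  50  82  57  97 124 127]
 [121 121 120 117  94 114  94  93  81  54  97 124 126]
 [121 120 120 121  84  95 110  90  51  61  98 125 127]
 [121 121 120 121  92  70  60  45  46  69 104 125 127]
 [122 120 120 121 114  72  60  47  61  76 115 124 128]
 [121 121 120 120 123  97  62  65  81  93 120 123 128]
 [121 121 120 121 120 119 112 105  92 114 120 124 128]
 [121 121 120 120 121 116 110 102 119 121 118 125 127]
 [121 121 121 120 121 119 120 123 124 120 118 124 128]
 [122 122 119 119 121 118 122 123 124 119 119 124 128]

[... 1532 characters left out ...]
 61  62]
 [ 61  62  62  61  61  60  61  62  61  62  62  61  61]
 [ 62  62  61  62  61  61  61  61  62  61  61  62  62]
 [ 62  62  61  60  64  62  62  61  63  63  63  62  61]
 [ 61  62  61  62  61  62  61  61  61  62  61  62  62]
 [ 62  61  62  61  62  62  61  62  61  62  62  62  61]
 [ 62  61  61 115 117 116 114  62  63  61  62  62  62]
 [ 62  60 115 119 120 121 118 114  62  62  61  61  62]
 [ 62  62 120 123 123 122 122 119  61  62  61  62  62]
 [ 63  61 121 124 154 154 156 154  62  61  63  61  61]
 [ 62 154 157 157 157 157 157 157 156 157 156 156 154]
 [156 157 158 161 161 160 161 161 160 161 158 158 158]
 [159 161 161 163 164 163 164 164 163 161 162 162 162]]
hole [ 0.5057 -0.0326  0.062 ]
```

```bash
python3 - <<'E'
from h import *
w=np.load("pics/wrist5.npz");p=w["p"].astype(int);pose=(w["pos"],w["q"]);W=wcloud(w["d"],pose)
Rt=R.from_quat(np.roll(pose[1],-1)).as_matrix();T=(W-pose[0])@Rt
print("tool tilt",Rt[:,2])
m=(p.min(-1)>150);m[:215]=0;m[310:]=0;m[:,:225]=0;m[:,300:]=0
m&=(abs(W[...,2]-.182)<.006)
P=W[m];print(m.sum(),P.mean(0),np.argwhere(m).min(0),np.argwhere(m).max(0))
for k in range(4):
    A=np.c_[P[:,:2]-P[:,:2].mean(0),np.ones(len(P))];c=np.linalg.lstsq(A,P[:,2],rcond=None)[0];r=abs(P[:,2]-A@c);P=P[r<.0025]
nrm=np.array([-c[0],-c[1],1]);print("normal",nrm,"z",c[2],len(P),"world ctr",P.mean(0),"rect",cv2.minEnclosingCircle(P[:,:2].astype(np.float32)))
m=(W[...,2]>.1)&(W[...,2]<.135)&(np.hypot(*(W[...,:2]-pose[0][:2]).transpose(2,0,1))<.03)
rows=np.argwhere(m)
for v in np.unique(rows[:,0]):
    u=rows[rows[:,0]==v,1];print(v,u.min(),u.max(),W[v,u].mean(0),T[v,u].mean(0))
print("hole tool",Rt.T@(wplane(259,198,.062,pose)-pose[0]),wplane(259,198,.062,pose))
E
```

```text
tool tilt [-0.0006  0.0006 -1.    ]
1690 [ 0.5046 -0.0306  0.1827] [244 232] [294 290]
normal [0.029  0.0462 1.    ] z 0.18269555709133103 1690 world ctr [ 0.5046 -0.0306  0.1827] rect ((0.5051888823509216, -0.03151388466358185), 0.014595885761082172)
213 252 257 [ 0.4999 -0.0337  0.1139] [ 0.0042 -0.0047  0.0079]
214 251 259 [ 0.5004 -0.0332  0.1153] [ 0.004  -0.004   0.0065]
215 250 259 [ 0.5003 -0.0335  0.1171] [ 0.004  -0.0043  0.0047]
216 250 260 [ 0.5006 -0.0332  0.1185] [ 0.0038 -0.0039  0.0033]
217 249 260 [ 0.5006 -0.0336  0.1197] [ 0.0035 -0.0042  0.0021]
218 249 260 [ 0.5007 -0.0336  0.1216] [ 0.0036 -0.0042  0.0002]
219 249 260 [ 0.5006 -0.0335  0.1236] [ 0.0036 -0.0042 -0.0018]
220 249 253 [ 0.5003 -0.036   0.1231] [ 0.0027 -0.0065 -0.0012]
hole tool [-0.0013 -0.0014  0.0598] [ 0.5063 -0.0333  0.062 ]
```

The handle's top face and the shank agree: the pin leans 3° along the tool's y. I straighten it with a small turn, shift it over the hole, lower to just above and recheck.

```bash
cat > chk.py <<'E'
from h import *
o=get_obs();pose=(o["eef_pos"],o["tool_rot"]);P0,d=read_camera("wrist");p=P0.astype(int);W=wcloud(d,pose);gz=pose[0][2]+.061
np.savez("pics/wchk.npz",p=P0,d=d,pos=pose[0],q=pose[1])
m=(p.min(-1)>150);m[:215]=0;m[310:]=0;m[:,:225]=0;m[:,300:]=0
m&=(abs(W[...,2]-gz)<.006);P=W[m]
A=np.c_[P[:,:2]-P[:,:2].mean(0),np.ones(len(P))];c=np.linalg.lstsq(A,P[:,2],rcond=None)[0]
n=np.array([-c[0],-c[1],1]);C=np.array(cv2.minEnclosingCircle(P[:,:2].astype(np.float32))[0])
print("n",n,"z",c[2],"ctr",C,"tip",C-n[:2]*.076)
g=cv2.cvtColor(P0,cv2.COLOR_RGB2GRAY)
m=(g<108).astype(np.uint8);m[:150]=0;m[225:]=0;m[:,:235]=0;m[:,285:]=0
k,l,st,ce=cv2.connectedComponentsWithStats(m)
for i in range(1,k):
    if 40<st[i,4]<1500:
        b=st[i];u,v=b[0]+(b[2]-1)/2,b[1]+(b[3]-1)/2;print(b,wplane(u,v,.062,pose))
E
python3 -m creep '[[-1,0,0,0,0.046,-0.029,0],[-1,3,0,-15,0,0,0],[-1,0,0,-15,0,0,0],[-1,0,0,0,0,0,0],[-1,0,0,0,0,0,0]]'; python3 chk.py
```

```text
t: 15.48
eef_pos: [0.5091, -0.0326, 0.0917]
tool_rot: [0.008, 0.241, 0.97, 0.026]
contact_force: [0.3, 0.5, -0.7]
gripper_width: 0.341
grasp_force: 39.1
n [0.0011 0.0028 1.    ] z 0.15253135698838372 ctr [ 0.5066 -0.0352] tip [ 0.5065 -0.0354]
[243 194  42  31 680] [ 0.5115 -0.0297  0.062 ]
[235 198   2  27  41] [ 0.5027 -0.0489  0.062 ]
```

```bash
python3 -m creep '[[-1,0,1.7,0,0,0,0],[-1,0,0,-8,0,0,0],[-1,0,0,-4,0,0,0],[-1,0,0,0,0,0,0]]'; python3 -m creep '[[-1,0,0,-3,0,0,0],[-1,0,0,-2,0,0,0],[-1,0,0,0,0,0,0]]'; python3 - <<'E'
from h import *
s,e=read_camera("side");cv2.imwrite("pics/s6.png",cv2.resize(s[230:340,140:250],(600,600),interpolation=cv2.INTER_CUBIC)[...,::-1])
E
```

```text
t: 16.02
eef_pos: [0.5087, -0.0312, 0.0795]
tool_rot: [0.008, 0.241, 0.97, 0.026]
contact_force: [-0.6, -0.4, -0.3]
gripper_width: 0.339
grasp_force: 39.1
t: 16.4
eef_pos: [0.509, -0.0312, 0.0749]
tool_rot: [0.008, 0.241, 0.97, 0.026]
contact_force: [0.6, -0.9, -0.6]
gripper_width: 0.34
grasp_force: 39.1
```

No contact with the tip about 3 mm below the mouth, so it is entering. I continue down.

```bash
python3 -m creep '[[-1,0,0,-3,0,0,0],[-1,0,0,-3,0,0,0],[-1,0,0,0,0,0,0]]'; python3 -m creep '[[-1,0,0,-4,0,0,0],[-1,0,0,-4,0,0,0],[-1,0,0,0,0,0,0]]'
```

```text
t: 16.82
eef_pos: [0.5089, -0.0311, 0.0687]
tool_rot: [0.008, 0.241, 0.97, 0.026]
contact_force: [0.0, 0.1, -0.5]
gripper_width: 0.342
grasp_force: 39.1
t: 17.2
eef_pos: [0.5088, -0.0311, 0.0606]
tool_rot: [0.008, 0.241, 0.97, 0.026]
contact_force: [0.1, 0.5, -1.9]
gripper_width: 0.337
grasp_force: 39.1
```

```bash
python3 -m creep '[[-1,0,0,-4,0,0,0],[-1,0,0,-4,0,0,0],[-1,0,0,-4,0,0,0],[-1,0,0,0,0,0,0]]'; python3 -m creep '[[-1,0,0,-4,0,0,0],[-1,0,0,-4,0,0,0],[-1,0,0,-3,0,0,0],[-1,0,0,0,0,0,0]]'
```

```text
t: 17.7
eef_pos: [0.5088, -0.0312, 0.0486]
tool_rot: [0.008, 0.241, 0.97, 0.026]
contact_force: [0.4, 0.3, -0.8]
gripper_width: 0.341
grasp_force: 39.1
t: 18.2
eef_pos: [0.5089, -0.0312, 0.0377]
tool_rot: [0.008, 0.241, 0.97, 0.026]
contact_force: [-0.1, 0.5, -1.4]
gripper_width: 0.34
grasp_force: 39.1
```

Home should be at about z = 31 mm.

```bash
python3 -m creep '[[-1,0,0,-3,0,0,0],[-1,0,0,-2,0,0,0],[-1,0,0,0,0,0,0]]'; python3 -m creep '[[-1,0,0,-2,0,0,0],[-1,0,0,0,0,0,0]]';python3 -m creep '[[-1,0,0,-1.5,0,0,0],[-1,0,0,0,0,0,0]]'
```

```text
t: 18.58
eef_pos: [0.509, -0.0312, 0.0328]
tool_rot: [0.008, 0.241, 0.97, 0.026]
contact_force: [-0.3, 0.2, -0.9]
gripper_width: 0.335
grasp_force: 39.1
t: 18.82
eef_pos: [0.5094, -0.0312, 0.0313]
tool_rot: [0.009, 0.241, 0.97, 0.026]
contact_force: [-0.9, -1.0, 2.2]
gripper_width: 0.339
grasp_force: 39.6
t: 19.08
eef_pos: [0.5095, -0.0313, 0.0309]
tool_rot: [0.009, 0.242, 0.97, 0.026]
contact_force: [-5.1, -0.6, 19.5]
gripper_width: 0.339
grasp_force: 39.0
```

The pin is home, with 19 N at the expected height. I release, rise, straighten, and move over the middle of the halves.

```bash
python3 -m creep '[[-1,0,0,1,0,0,0],[1,0,0,0,0,0,0],[1,0,0,0,0,0,0],[1,0,0,0,0,0,0],[1,0,0,0,0,0,0]]' 80;  python3 -m creep '[[1,0,0,30,0,0,0],[1,0,0,50,-0.046,0.029,0],[1,0,0,0,0,0,0]]'; python3 - <<'E'
from h import *
o=get_obs();pose=(o["eef_pos"],o["tool_rot"]);p,d=read_camera("wrist");W=wcloud(d,pose);s,e=read_camera("side")
m=(p.min(-1)>150)&(np.hypot(W[...,0]-.506,W[...,1]+.034)<.03)&(W[...,2]>.07);print(m.sum(),W[m].mean(0),W[m].min(0),W[m].max(0))
t,dt=read_camera("top");c=[cv2.resize(s[230:340,140:290],(410,300)),cv2.resize(p[100:310,150:370],(390,300))]
cv2.imwrite("pics/f7.png",np.hstack(c)[...,::-1])
E
```

```text
t: 19.7
eef_pos: [0.509, -0.0311, 0.0304]
tool_rot: [0.008, 0.241, 0.97, 0.026]
contact_force: [-0.7, -0.8, 0.6]
gripper_width: 0.995
grasp_force: 0.0
t: 20.08
eef_pos: [0.5125, -0.0301, 0.1137]
tool_rot: [0.003, 0.241, 0.971, 0.001]
contact_force: [0.2, -0.3, -0.3]
gripper_width: 1.0
grasp_force: 0.0
167 [ 0.5085 -0.03    0.0921] [ 0.4929 -0.0432  0.0905] [ 0.5199 -0.0197  0.0942]
```

View pics/f7.png

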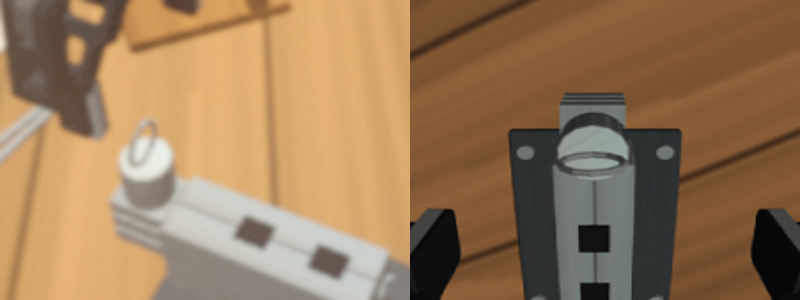

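The pin stands fully home: handle top at 92 mm, as it must be, and resting on the lug. I move along the mould, lower and squeeze.

```bash
python3 -m creep '[[1,29,-18.5,0,0,0,0],[1,29,-18.5,0,0,0,0],[1,0,0,-30,0,0,0],[1,0,0,-30,0,0,0],[1,0,0,0,0,0,0]]' 80;  python3 -m creep '[[1,0,0,-25,0,0,0],[1,0,0,-25,0,0,0],[1,0,0,-15,0,0,0],[1,0,0,0,0,0,0]]'
```

```text
t: 20.85
eef_pos: [0.5639, -0.0685, 0.0474]
tool_rot: [-0.003, 0.242, 0.97, -0.001]
contact_force: [-0.5, 0.4, 0.1]
gripper_width: 0.999
grasp_force: 0.0
t: 21.35
eef_pos: [0.5665, -0.0683, -0.0149]
tool_rot: [-0.001, 0.242, 0.97, -0.0]
contact_force: [-0.3, -0.4, -1.0]
gripper_width: 1.001
grasp_force: 0.0
```

```bash
python3 -m creep '[[1,1.3,2.5,0,0,0,0],[-1,0,0,0,0,0,0],[-1,0,0,0,0,0,0],[-1,0,0,0,0,0,0],[-1,0,0,0,0,0,0]]' 80;  python3 -m creep '[[-1,0,0,0,0,0,0],[-1,0,0,0,0,0,0],[-1,0,0,0,0,0,0]]'; python3 - <<'E'
from h import *
t,d=read_camera("top");X=cloud("top",d);s,e=read_camera("side");Y=cloud("side",e)
for W in(X,Y):
    m=(np.hypot(W[...,0]-.506,W[...,1]+.034)<.012)&(W[...,2]>.07)&(W[...,2]<.1);print(m.sum(),W[m].max(0) if m.any() else 0, np.median(W[m],0) if m.any() else 0)
m=(np.hypot(Y[...,0]-.487,Y[...,1]-.192)<.025)&(Y[...,2]>.09)&(Y[...,2]<.16);print("burn",m.sum(),Y[m].mean(0))
E
```

```text
t: 21.98
eef_pos: [0.5685, -0.0659, -0.0138]
tool_rot: [0.0, 0.241, 0.97, -0.0]
contact_force: [-1.2, 0.7, 5.9]
gripper_width: 0.455
grasp_force: 83.4
t: 22.35
eef_pos: [0.5685, -0.0659, -0.0138]
tool_rot: [0.0, 0.241, 0.97, -0.0]
contact_force: [-2.8, -0.4, 6.0]
gripper_width: 0.456
grasp_force: 83.4
54 [ 0.5179 -0.0237  0.099 ] [ 0.5047 -0.0338  0.0934]
143 [ 0.5169 -0.0231  0.0997] [ 0.5076 -0.0346  0.0926]
burn 0 [nan nan nan]<stdin>:5: RuntimeWarning: Mean of empty slice.
  ret = um.true_divide(
```

The burnisher was probably hidden by the arm in the side view. I check it from the top camera, then hand in.

```bash
python3 - <<'E'
from h import *
t,d=read_camera("top");X=cloud("top",d);X0=cloud("top",np.load("pics/top0.npz")["d"])
for W in(X0,X):
    m=(np.hypot(W[...,0]-.487,W[...,1]-.192)<.03)&(W[...,2]>.09)&(W[...,2]<.18);print("burn",m.sum(),W[m].mean(0) if m.any() else 0)
w,d=read_camera("wrist");
a=np.load("pics/top0.npz")["p"];print(abs(t[205:240,238:268].astype(int)-a[205:240,238:268]).mean())
E
```

```text
burn 76 [0.4907 0.1955 0.1582]
burn 76 [0.4907 0.1956 0.1581]
3.790793650793651
```

```bash
python3 -c "from station import *; print(hand_in())"
```

```text
the job is handed in; nothing more can be done
None
```

I handed the job in at about 22.5 s with the mould shut, the pin fully home in the lugs and released, the two halves squeezed together at about 83 N, and the burnisher still hanging on its peg.

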